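# Clear the brush and open the lockable case on the nursery bench

## Robot

A 6-joint arm with a two-finger parallel gripper is mounted at the origin on the work surface. World frame = base frame: x ahead of the robot, y to its left, z up, the work surface at z = 0. Lengths are in m, angles in rad, forces in N, time in s.
With the tool pointing down it reaches from about 0.425 to 0.95 m from the base axis. Payload 3.5 kg.
Tool frame: the origin (TCP) lies midway between the tips of the shut fingers; the grasp point (between the pads) lies 19 mm behind it (manip.tcp_to_grasp is the distance from the TCP to the grasp point, in m); z points along the fingers, y is the direction in which the jaws open and shut (so a half turn about z gives the same grasp; the last joint's range is limited). The gripper opens to 85 mm and grips with 20 to 120 N. Pads are 22 mm wide; open, the fingers measure 114 mm over their backs; the gripper's body (76 mm by 85 mm) begins 54 mm behind the grasp point. The pads swing forward as they close: fully open they stand 13 mm farther back than shut.
Start: joints at [1.021, 0.286, 1.577, -0, 1.279, -0.15], TCP at [0.263, 0.622, 0.231] pointing down, gripper open.
Joint ranges: [-2.77, 2.77], [-0.9, 2.22], [0.21, 2.48], [-1.53, 4.67], [0.24, 2.81], [-2.84, 2.84]. Speed limits (rad/s): [2.79, 2.79, 3.14, 3.14, 3.14, 3.14].

## Interface

Orientations are given as a unit quaternion [x, y, z, w].
In Python, from workcell import manip, eyes, finish_job gives the robot as it stands.
- The arm moves only by the tool jog_arm, never from a script. Its argument "rows" is a list of rows, each a list of 6 numbers: the shift along the tool's x, y, z in m, then the turn, a rotation vector about the tool's x, y, z in degrees. A call has 1 to 8 rows; each row is the pose to reach, as a shift and turn from the pose commanded when the call began, along the tool's axes at that moment; what a row does not reach only later rows make up. A row lasts 1/8 s, in which the tool goes at most 62.5 mm and 10.7 degrees, less where a joint would pass 70% of its speed; a pose out of reach is approached as far as the arm can. A call with a gripper value outside its range is refused whole. "jaw" is the opening in per cent of the stroke, from 0 (shut) to 100 (fully open), set as the call begins (left out, the last holds). The fingers move at their own pace and stop on an object; "grip_force" is the grip in N (left out, the last holds). Time passes only in rows, so rows that repeat a pose let the fingers close. It gives the time, the measured TCP pose, the force and the opening at its end, in the units of the state.
- manip.get_obs(): the state, without advancing time (a new reading comes with each control period).
- eyes.camera(name): name is "side" or "top"; returns (picture, depth): 384x512x3 uint8, blue, green, red; 384x512 float32, m along the optical axis (not along the pixel's ray), 0 where there is no reading.
- eyes.camera_params(name): a dict with "mtx" (3x3 intrinsics, pixels), "xyz" and "rotation" of the camera in the world. Camera axes: x right, y down, z forward; pixel columns grow to the right and rows downward; lengths in m; the calibration is good to about 2 mm. A picture is of the moment at which its call begins. camera_params takes no time and is no camera call.
- finish_job(): hands the job in, once; it reports no verdict.
The state is a dict: "clock": time; "q": joint angles; "joint_velocities": joint speeds; "effort": joint torques, N m; "tcp_pos": TCP position; "ee_rot": TCP orientation; "contact_force": force on the tool from outside, world axes, zero at the start; "ft_torque": the same for the moment, N m; "opening": finger opening in m.
Only numpy, scipy, OpenCV 4.12 (cv2) and the standard library are available. Lean on these libraries where they do the work, as an engineer would, in place of code of your own. Each camera call takes 0.05 s, during which the arm holds its last target.

## Task

First take the scrubbing brush off the lid of the grey case and set it down, bristles down, flat on the floor of the shallow tray. Then slide the case's safety tab all the way to its open stop, and only after that raise the lid until it stands about upright and leave it standing open. Leave the two terracotta pots and the trowel that stand between the case and the robot where they are.

Things in the scene. Friction and masses are not known exactly. Their poses are not given: they have to be found in the camera images.
- case: Grey steel storage case, fixed to the bench: 200 mm front to back (x), 300 mm wide (y), 90 mm high, with a 12 mm thick lid on it (top of the closed lid at 102 mm). Origin: centre of the underside. Its -x side is the front, with the lid's handle and the safety tab; the lid's hinge runs along the rear (+x) top edge.
- lid (a joint): Angle of the lid: 0 closed, grows as the front edge swings up and back about the rear hinge, to a stop at 1.65 (just past upright). The stiff hinge (0.9 N m friction) keeps the lid wherever it is left; lifting it by the handle takes about 6 N. While the safety tab lies over the lid's ear it cannot rise.
- lid_bar (a point): Middle of the lid's handle: a round steel bar along the case's y, 12 mm in diameter, 88 mm free length, on two arms 45 mm in front of the lid's front edge; closed it is at (-145, 20, 96) mm in the case's frame. 39 mm free between bar and case, free below and in front. Gripped from above, one finger in front and one behind, the bar turns between them as the lid rises.
- lid_hinge (a point): Point at (100, 20, 96) mm in the case's frame (lid closed), 245 mm straight behind lid_bar, fixed to the lid. The hinge axis itself runs along the case's y 6 mm below it, at height 90 mm.
- lock_tab (a joint): Travel of the safety tab in m: 0 locked, 0.034 at its open stop. It slides along the front of the case towards the case's own -y end, with about 2 N of friction and no spring. At the start it may stand up to 0.004 out. The lid's ear is clear of it beyond 0.022.
- tab_knob (a point): Point on the axis of the tab's upright round finger knob, 14 mm in diameter; locked, at (-118, -100, 123.5) mm in the case's frame; moves along the case's -y with the tab. The knob's top is 13 mm above this point, the tab's flat steel tongue (28 mm front to back) 20 mm below it, the closed lid's top 21.5 mm below it with its front edge 18 mm behind the axis.
- brush: Wooden scrubbing brush that starts on the lid, bristles down: wooden block 150 mm long (x), 50 mm wide (y), 20 mm thick, on a stiff 25 mm high pad of bristles (138 x 42 mm); 45 mm high in all. Origin: centre of the bristles' underside; z points up through the wooden back. About 0.18 kg.
- tray: Shallow black plastic tray with a plain flat floor, fixed to the bench: outside 250 mm (x) x 160 mm (y), 30 mm high, walls and floor 5 mm thick, empty. Origin: centre of the underside. It stands to the left or to the right of the case; on the other side stands a taller slatted crate of potted seedlings.
- crate: Black slatted crate, 250 x 160 mm, 83 mm high, full of small potted seedlings (up to about 105 mm high), fixed to the bench; not used. Origin: centre of the underside.
- clay_pot_a: Round terracotta flower pot, empty, 84 mm across, 75 mm high; loose, not used, to be left alone; origin: centre of its underside.
- clay_pot_b: Smaller terracotta flower pot, empty, 72 mm across, 65 mm high; loose, not used, to be left alone; origin: centre of its underside.
- trowel: Hand trowel lying flat, about 290 mm long along its own x, 55 mm wide, 26 mm high; origin near its middle; loose, not used, to be left alone.

How it is judged:
By the outcome, as a careful person would: the job done as asked, in the order asked, and still so for the second after the job is handed in, with the robot touching nothing.
It also fails if it takes over 64 s, if anything falls off the work surface, if the arm or the gripper's body presses on something with over 40 N, if the wrist force passes 120 N, or if a joint passes its speed limit or range.

## Working session

There is one attempt and no reset: what is moved stays moved. The work goes in short steps, Python scripts to look and compute and a tool call to move; the robot and the scene stay as the last step left them, time stands still between calls to the robot, and variables do not carry over. Pictures are saved under pics/ and viewed, and the job is handed in when it is done.

Besides the shell and the picture viewer there is one more tool, called as name(argument=value, ...) on one line, values as JSON. jog_arm: Moves the arm, as the interface text tells. Its arguments: {"type":"object","properties":{"rows":{"type":"array","items":{"type":"array","items":{"type":"number"}}},"jaw":{"type":"number"},"grip_force":{"type":"number"}},"required":["rows"]}

```bash
ls; mkdir -p pics
cat > h.py <<'E'
import numpy as np, cv2
from workcell import manip, eyes, finish_job
np.set_printoptions(precision=4,suppress=True)
E
python3 - <<'E'
from h import *
o=manip.get_obs()
for k,v in o.items(): print(k,v)
for n in ("side","top"):
    p,d=eyes.camera(n); cv2.imwrite(f"pics/{n}0.png",p); np.save(f"{n}0.npy",d); np.save(f"{n}0p.npy",p)
    c=eyes.camera_params(n); print(n,c, d.min(),d.max(),(d==0).mean())
E
```

```text
pics
clock 0.0
q [ 1.021   0.2872  1.5782 -0.      1.2786 -0.15  ]
joint_velocities [-0.0003  0.0021 -0.0014  0.0006 -0.0022 -0.0013]
effort [ -0.0006 -40.5966 -29.2633  -0.0002   0.0058  -0.    ]
tcp_pos [0.2624 0.6212 0.2299]
ee_rot [ 0.1986  0.9801 -0.0011 -0.0004]
contact_force [ 0.0793 -0.6237  0.26  ]
ft_torque [-0.0312  0.059   0.003 ]
opening 0.08524510854545722
side {'mtx': array([[349.5108,   0.    , 260.8249],
       [  0.    , 349.5108, 189.5172],
       [  0.    ,   0.    ,   1.    ]]), 'xyz': array([0.3863, 0.5876, 0.867 ]), 'rotation': array([-0.1367,  0.9333, -0.3291,  0.0454])} 0.0 3.0845883 0.004007975260416667
top {'mtx': array([[450.5248,   0.    , 252.986 ],
       [  0.    , 450.5248, 187.849 ],
       [  0.    ,   0.    ,   1.    ]]), 'xyz': array([ 0.4237, -0.0075,  1.2422]), 'rotation': array([-0.7029,  0.7097, -0.0303,  0.0364])} 0.0 2.1121104 0.00396728515625
```

View pics/side0.png

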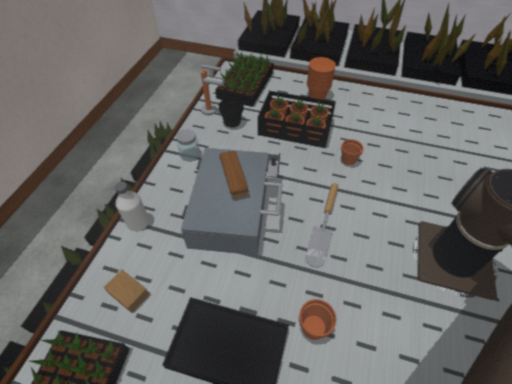

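View pics/top0.png

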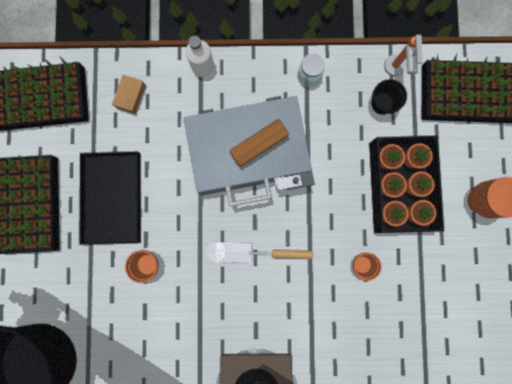

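Top view (up = +x, left = +y): the case is at about (250,145), the brush on it at (259,143), the handle at (250,193) and the tab knob at (296,181). The tray is at (111,198), the pots at (142,266) and (367,266), and the trowel at (258,253). The side view shows the same things. Next I measure.

```bash
cat >> h.py <<'E'
from scipy.spatial.transform import Rotation as R
def cam(n):
    c=eyes.camera_params(n); return c['mtx'],np.array(c['xyz']),R.from_quat(c['rotation']).as_matrix()
def ray(n,u,v):
    K,t,M=cam(n); d=M@np.linalg.inv(K)@np.array([u,v,1.]); return t,d
def plane(n,u,v,z):
    t,d=ray(n,u,v); return t+d*(z-t[2])/d[2]
def tri(a,b):
    (t1,d1),(t2,d2)=ray('side',*a),ray('top',*b)
    s=np.linalg.lstsq(np.c_[d1,-d2],t2-t1,rcond=None)[0]
    p,q=t1+s[0]*d1,t2+s[1]*d2
    return (p+q)/2,np.linalg.norm(p-q)
def cloud(n,d):
    K,t,M=cam(n); h,w=d.shape; u,v=np.meshgrid(np.arange(w),np.arange(h))
    P=np.stack([(u-K[0,2])/K[0,0]*d,(v-K[1,2])/K[1,1]*d,d],-1)
    return P@M.T+t
def proj(n,p):
    K,t,M=cam(n); c=M.T@(np.asarray(p)-t); return (K@c)[:2]/c[2]
E
python3 - <<'E'
from h import *
C={}
for n,mask_top in (("side",0),("top",0)):
    p=np.load(f"{n}0p.npy");d=np.load(f"{n}0.npy");P=cloud(n,d); hsv=cv2.cvtColor(p,cv2.COLOR_BGR2HSV)
    ok=d>0
    box={'side':(slice(140,255),slice(180,290)),'top':(slice(90,215),slice(180,320))}[n]
    m=np.zeros(d.shape,np.uint8); m[box]=1
    # brush: brown
    b=((hsv[...,0]<20)&(hsv[...,1]>90)&(m>0)).astype(np.uint8)
    c=max(cv2.findContours(b,cv2.RETR_EXTERNAL,cv2.CHAIN_APPROX_NONE)[0],key=cv2.contourArea)
    r=cv2.minAreaRect(c); print(n,'brush rect px',r, 'z med',np.median(P[(b>0)&ok][:,2]))
    bx=cv2.boxPoints(r); C[n]=r[0]
    print(' corners@.147',[plane(n,*q,0.147)[:2].round(4) for q in bx],'centre',plane(n,*r[0],0.147))
    lid=(m>0)&ok&(abs(P[...,2]-0.102)<0.008)&(b==0)
    L=lid.astype(np.uint8); L=cv2.morphologyEx(L,cv2.MORPH_OPEN,np.ones((7,7)))
    print(' lid n',L.sum(),'z',np.median(P[L>0][:,2]))
    pts=(P[(L>0)][:,:2]*1000).astype(np.float32); rr=cv2.minAreaRect(pts); print(' lid rect mm',rr)
    big=cv2.resize(p[box],None,fx=5,fy=5,interpolation=cv2.INTER_CUBIC); cv2.imwrite(f"pics/{n}_case.png",big[:600,:800])
    k=(hsv[...,2]<60)&(hsv[...,1]<120)
    for name,s in (('tray',{'side':(slice(290,384),slice(160,292)),'top':(slice(140,250),slice(70,148))}[n]),):
        mm=np.zeros(d.shape,bool);mm[s]=1
        t=(k&mm).astype(np.uint8); c=max(cv2.findContours(t,cv2.RETR_EXTERNAL,cv2.CHAIN_APPROX_NONE)[0],key=cv2.contourArea)
        r=cv2.minAreaRect(c); print(' tray px',r,plane(n,*r[0],0.02),[plane(n,*q,0.03)[:2] for q in cv2.boxPoints(r)])
        cx=tuple(int(x) for x in r[0]); print(' floor pt', P[cx[1],cx[0]])
print('brush tri',tri(C['side'],C['top']))
print(P[180:186,290:300,2])
E
```

```text
side brush rect px ((233.91744995117188, 173.72476196289062), (46.55036544799805, 16.857742309570312), 73.3007583618164) z med 0.1470949629527606
 corners@.147 [array([ 0.6999, -0.06  ]), array([ 0.662 , -0.0921]), array([0.5742, 0.0539]), array([0.6093, 0.0812])] centre [ 0.6341 -0.0004  0.147 ]
 lid n 5261 z 0.10241032830998031
 lid rect mm ((636.184326171875, 13.6846923828125), (242.4456024169922, 303.1737365722656), 11.072850227355957)
 tray px ((226.2335968017578, 346.8707580566406), (113.0029525756836, 76.59347534179688), 14.574216842651367) [0.5203 0.398  0.02  ] [array([0.6363, 0.4841]), array([0.6662, 0.3199]), array([0.3915, 0.3095]), array([0.3946, 0.4679])]
 floor pt [0.5237 0.3932 0.0061]
top brush rect px ((258.81341552734375, 142.62074279785156), (19.507659912109375, 59.362548828125), 57.09476089477539) z med 0.14686901360240234
 corners@.147 [array([0.6203, 0.0606]), array([ 0.6998, -0.0633]), array([ 0.6583, -0.0888]), array([0.5793, 0.0347])] centre [ 0.6393 -0.014   0.147 ]
 lid n 7922 z 0.1024134765379503
 lid rect mm ((633.17626953125, 14.643325805664062), (241.27760314941406, 300.45733642578125), 10.110239028930664)
 tray px ((110.0, 198.0), (92.0, 60.0), 90.0) [0.5156 0.3926 0.02  ] [array([0.6417, 0.4741]), array([0.6399, 0.3098]), array([0.3906, 0.3062]), array([0.392 , 0.4674])]
 floor pt [0.5168 0.3976 0.0047]
brush tri (array([ 0.6413, -0.0144,  0.1298]), np.float64(0.0026430361842440177))
[[0.1033 0.106  0.1178 0.1405 0.1374 0.136  0.1333 0.1366 0.105  0.1023]
 [0.1027 0.1061 0.1126 0.1291 0.1351 0.1365 0.1362 0.1335 0.1033 0.1045]
 [0.1042 0.1046 0.1067 0.1133 0.1189 0.1253 0.1131 0.105  0.1002 0.105 ]
 [0.104  0.1018 0.1063 0.1001 0.1036 0.1026 0.1031 0.1004 0.1056 0.1032]
 [0.1028 0.1056 0.105  0.1062 0.104  0.1037 0.1061 0.1053 0.1015 0.1026]
 [0.1032 0.1019 0.101  0.1022 0.1053 0.0998 0.1042 0.1046 0.1051 0.1042]]
```

View pics/side_case.png

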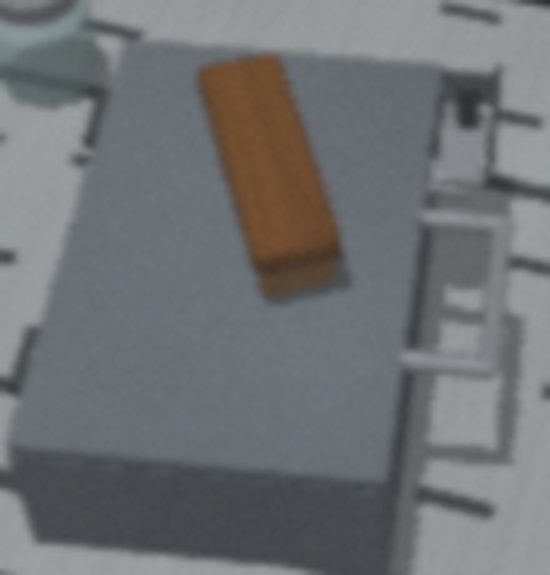

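View pics/top_case.png

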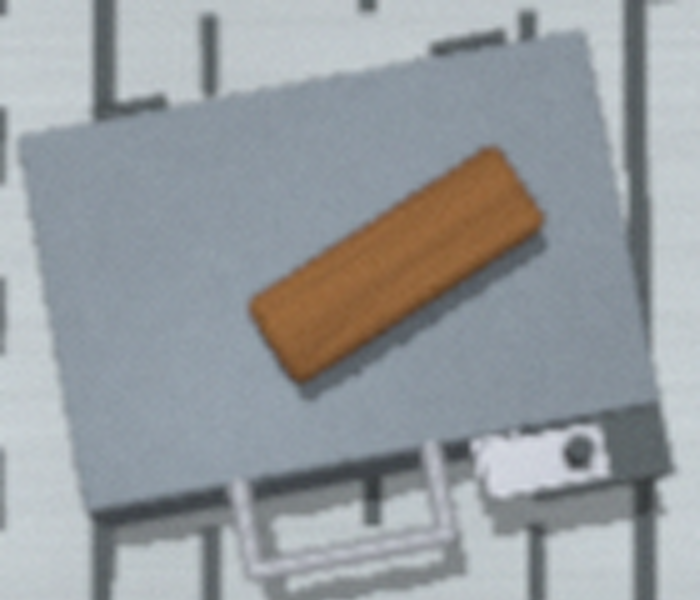

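Run:
```python
from h import *
f=lambda x,y,n:(x/5-.4+{'side':180,'top':180}[n], y/5-.4+{'side':140,'top':90}[n])
for nm,a,b,z in (('barL',(492,368),(258,572),.096),('barR',(507,215),(448,535),.096),('knobtop',(467,92),(580,446),.1365),
  ('lidFL',(388,483),(95,512),.102),('lidRL',(12,447),(20,135),.102),('lidRR',(130,42),(583,33),.102)):
    a=f(*a,'side');b=f(*b,'top'); print(nm,tri(a,b),plane('side',*a,z)[:2],plane('top',*b,z)[:2])
for n in('side','top'):
    p=np.load(f"{n}0p.npy");d=np.load(f"{n}0.npy");P=cloud(n,d)
    hsv=cv2.cvtColor(p,cv2.COLOR_BGR2HSV)
    near=(abs(P[...,0]-.635)<.15)&(abs(P[...,1]-.01)<.2)
    b=(hsv[...,0]<20)&(hsv[...,1]>90)&near&(P[...,2]>.140)
    r=cv2.minAreaRect((P[b][:,:2]*1000).astype(np.float32)); print(n,'brush top mm',r)
    L=cv2.erode((near&(abs(P[...,2]-.102)<.006)).astype(np.uint8),np.ones((3,3)))
    e=P[(L>0)]; 
    # rear edge: max x per y bin ; front edge: min x for y>.. 
    for lo,hi,s in ((-.1,.14,1),(.09,.14,-1)):
        bins=np.arange(lo,hi,.006); q=[]
        for y in bins:
            k=e[(e[:,1]>=y)&(e[:,1]<y+.006)]
            if len(k)>5: q.append((y+.003,(s*np.sort(s*k[:,0]))[-2]))
        q=np.array(q); print(n,'edge',s,np.polyfit(q[:,0],q[:,1],1), np.degrees(np.arctan(np.polyfit(q[:,0],q[:,1],1)[0])))
```

```text
barL (array([0.4915, 0.0576, 0.0968]), np.float64(6.683149183807061e-05)) [0.4916 0.0571] [0.4915 0.0577]
barR (array([ 0.5087, -0.039 ,  0.1082]), np.float64(0.00023445318441406345)) [ 0.5107 -0.0491] [ 0.5094 -0.0394]
knobtop (array([ 0.5507, -0.1044,  0.1306]), np.float64(0.0004191038352707531)) [ 0.5496 -0.0988] [ 0.5498 -0.1039]
lidFL (array([0.5238, 0.1411, 0.0952]), np.float64(0.0013301612143917618)) [0.5232 0.1451] [0.5225 0.1401]
lidRL (array([0.7173, 0.1792, 0.0998]), np.float64(0.003408008797222019)) [0.7146 0.1803] [0.7185 0.1794]
lidRR (array([ 0.769 , -0.1124,  0.1016]), np.float64(0.00014080775433541117)) [ 0.7688 -0.1121] [ 0.769  -0.1124]
side brush top mm ((641.7303466796875, -12.502433776855469), (46.25376892089844, 146.2518768310547), 32.4393310546875)
side edge 1 [-0.1654  0.7456] -9.39296061660012
side edge -1 [-0.1774  0.5549] -10.058318652952302
top brush top mm ((640.6160278320312, -13.514900207519531), (47.17782211303711, 146.8155975341797), 32.46571731567383)
top edge 1 [-0.1817  0.7475] -10.29780543737264
top edge -1 [-0.1831  0.5532] -10.37757134283974
```

Case yaw is about 10.3° with its centre near (0.645, 0.014). The brush top is at (0.641, -0.013, 0.147) with its long axis at -57.5°. The knob is at about (0.549, -0.104) and the tray centre at about (0.516, 0.391). All heights match the text.

```bash
cat >> h.py <<'E'
def go(x,y,z,jaw):
    """print shift and turn in tool axes to bring TCP to x,y,z pointing down, jaw axis at angle jaw (deg)"""
    o=manip.get_obs(); M=R.from_quat(o['ee_rot']).as_matrix(); p=np.array(o['tcp_pos'])
    cur=np.degrees(np.arctan2(M[1,1],M[0,1])); j=jaw
    best=None
    for j in (jaw-180,jaw,jaw+180):
        a=np.radians(j); T=np.array([[-np.sin(a)*-1,np.cos(a),0],[-np.cos(a),np.sin(a),0],[0,0,-1.]])
        rv=R.from_matrix(M.T@T).as_rotvec(degrees=True)
        if best is None or np.linalg.norm(rv)<np.linalg.norm(best): best=rv
    d=M.T@(np.array([x,y,z])-p)
    print('t',round(o['clock'],2),'tcp',p,'jaw',round(cur,2),'F',np.array(o['contact_force']),'open',round(o['opening'],4),'q',np.array(o['q']))
    print('shift mm',(d*1000).round(1),'turn deg',best.round(2),'rows>=',round(max(np.linalg.norm(d)/.0625,np.linalg.norm(best)/10.7),1))
E
python3 -c "
from h import *
go(.641,-.013,.2,32.45); print(R.from_quat(manip.get_obs()['ee_rot']).as_matrix())"
```

```text
Traceback (most recent call last):
  File "h.py", line 29, in go
    rv=R.from_matrix(M.T@T).as_rotvec(degrees=True)
       ~~~~~~~~~~~~~^^^^^^^
  File "scipy/spatial/transform/_rotation.pyx", line 1143, in scipy.spatial.transform._rotation.Rotation.from_matrix
ValueError: Non-positive determinant (left-handed or null coordinate frame) in rotation matrix 0: [[ 0.8227  0.5685 -0.0003]
 [ 0.5685 -0.8227  0.0022]
 [-0.001   0.002   1.    ]].
```

```bash
sed -i 's/\[-np.sin(a)\*-1,np.cos(a),0\],\[-np.cos(a),np.sin(a),0\]/[-np.sin(a),np.cos(a),0],[np.cos(a),np.sin(a),0]/' h.py
python3 -c "
from h import *
go(.641,-.013,.2,32.45); print(R.from_quat(manip.get_obs()['ee_rot']).as_matrix())"
```

```text
t 0.1 tcp [0.2624 0.6213 0.2301] jaw 67.09 F [-0.1106 -0.0319  0.9535] open 0.085 q [ 1.021   0.2871  1.578   0.      1.2786 -0.15  ]
shift mm [-595.6 -436.8   30.8] turn deg [-0.13  0.02 34.64] rows>= 11.8
[[-0.9211  0.3892 -0.0011]
 [ 0.3892  0.9211 -0.0019]
 [ 0.0003 -0.0022 -1.    ]]
```

jog_arm(rows=[[-48,-35,0,0,0,3],[-96,-70,0,0,0,6],[-144,-105,0,0,0,9],[-192,-140,0,0,0,12],[-240,-175,0,0,0,15],[-288,-210,0,0,0,18],[-336,-246,0,0,0,21],[-384,-281,0,0,0,24]], jaw=90)

```text
clock: 1.1
tcp_pos: [0.5204, 0.1912, 0.231]
ee_rot: [0.399, 0.917, -0.0, -0.0]
contact_force: [0.9, 1.3, 0.7]
opening: 0.0766
```

```bash
python3 -c "
from h import *
go(.641,-.013,.18,32.45)"
```

```text
t 1.1 tcp [0.5204 0.1912 0.231 ] jaw 42.99 F [0.8644 1.2975 0.6846] open 0.0766 q [ 0.1689  0.0215  1.8754  0.0001  1.245  -0.5815]
shift mm [-231.6  -51.    50.9] turn deg [-0.01 -0.02 10.54] rows>= 3.9
```

I sent that call in mm although the rows take metres. The per-row cap kept it on the intended line and the pose is sound. I use metres from here.

jog_arm(rows=[[-0.05,-0.012,0,0,0,3],[-0.1,-0.024,0,0,0,6],[-0.15,-0.035,0.01,0,0,9],[-0.2,-0.045,0.03,0,0,10.5],[-0.2316,-0.051,0.05,0,0,10.5],[-0.2316,-0.051,0.05,0,0,10.5]])

```text
clock: 1.85
tcp_pos: [0.6401, -0.0128, 0.178]
ee_rot: [0.482, 0.876, -0.001, -0.003]
contact_force: [-0.9, 0.0, -0.0]
opening: 0.0769
```

```bash
python3 -c "
from h import *
go(.641,-.013,.113,32.45)"
```

```text
t 1.85 tcp [ 0.6401 -0.0128  0.178 ] jaw 32.41 F [-0.9143  0.0116 -0.0059] open 0.0769 q [-0.1782  0.26    1.7092 -0.0001  1.1779 -0.7438]
shift mm [-0.9  1.  65. ] turn deg [-0.24 -0.21 -0.04] rows>= 1.0
```

jog_arm(rows=[[-0.001,0.001,0.025,0,0,0],[-0.001,0.001,0.045,0,0,0],[-0.001,0.001,0.058,0,0,0],[-0.001,0.001,0.065,0,0,0],[-0.001,0.001,0.065,0,0,0]])

```text
clock: 2.48
tcp_pos: [0.6422, -0.0109, 0.1161]
ee_rot: [0.48, 0.877, -0.0, -0.0]
contact_force: [0.5, -0.3, 0.4]
opening: 0.0771
```

jog_arm(rows=[[0,0,0,0,0,0],[0,0,0,0,0,0],[0,0,0,0,0,0],[0,0,0,0,0,0],[0,0,0,0,0,0],[0,0,0,0,0,0]], jaw=0, grip_force=35)

```text
clock: 3.22
tcp_pos: [0.643, -0.0114, 0.1175]
ee_rot: [0.48, 0.877, 0.0, 0.001]
contact_force: [-0.9, -0.7, 5.3]
opening: 0.0494
```

Run:
```python
from h import *
go(.641,-.013,.2,32.45)
p,d=eyes.camera('side'); cv2.imwrite('pics/s1.png',cv2.resize(p[100:280,150:330],None,fx=3,fy=3))
```

```text
t 3.23 tcp [ 0.643  -0.0114  0.1175] jaw 32.6 F [-0.9087 -0.6652  5.2994] open 0.0494 q [-0.1753  0.3273  1.7444 -0.0002  1.0683 -0.744 ]
shift mm [ -0.4  -2.4 -82.5] turn deg [0.06 0.07 0.15] rows>= 1.3
```

View pics/s1.png

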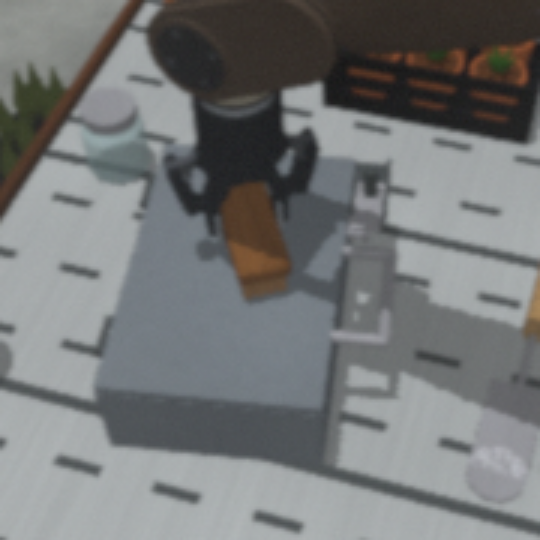

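Brush gripped (opening 49 mm across the 50 mm block). Lift it and look at which way it goes.

jog_arm(rows=[[0,0,-0.02,0,0,0],[0,0,-0.06,0,0,0],[0,0,-0.1,0,0,0],[0,0,-0.11,0,0,0],[0,0,-0.11,0,0,0]])

```text
clock: 3.9
tcp_pos: [0.6422, -0.0111, 0.2262]
ee_rot: [0.48, 0.877, 0.0, 0.0]
contact_force: [-0.1, -0.5, -2.6]
opening: 0.0496
```

```bash
python3 -c "
from h import *
go(.516,.3905,.225,91)"
```

```text
t 3.9 tcp [ 0.6422 -0.0111  0.2262] jaw 32.59 F [-0.0774 -0.5248 -2.5534] open 0.0496 q [-0.1751  0.2194  1.6669  0.0001  1.2552 -0.744 ]
shift mm [406.3 110.1   1.2] turn deg [  0.01   0.   -58.41] rows>= 6.7
```

jog_arm(rows=[[0.04,0.011,0,0,0,-7],[0.09,0.024,0,0,0,-15],[0.145,0.039,0,0,0,-24],[0.2,0.054,0,0,0,-33],[0.255,0.069,0,0,0,-42],[0.31,0.084,0,0,0,-50],[0.36,0.098,0,0,0,-56],[0.395,0.107,0,0,0,-58.4]])

```text
clock: 4.9
tcp_pos: [0.5173, 0.3807, 0.2228]
ee_rot: [-0.01, 1.0, -0.001, -0.002]
contact_force: [0.8, -1.1, -1.9]
opening: 0.0497
```

jog_arm(rows=[[0.003,-0.012,0.01,0,0,0],[0.003,-0.012,0.04,0,0,0],[0.003,-0.012,0.06,0,0,0],[0.003,-0.012,0.06,0,0,0]])

```text
clock: 5.4
tcp_pos: [0.5152, 0.3653, 0.1622]
ee_rot: [-0.008, 1.0, -0.002, -0.003]
contact_force: [0.3, -0.6, -0.8]
opening: 0.0494
```

Run:
```python
from h import *
go(.516,.3905,.1,91)
for n,s in (('side',(slice(200,384),slice(110,330))),('top',(slice(120,260),slice(40,200)))):
    p,d=eyes.camera(n); cv2.imwrite(f'pics/{n}2.png',cv2.resize(p[s],None,fx=3,fy=3))
```

```text
t 5.4 tcp [0.5152 0.3653 0.1622] jaw 90.93 F [ 0.3391 -0.5916 -0.8183] open 0.0494 q [ 0.4564  0.2588  1.7413 -0.0002  1.149  -1.1305]
shift mm [-1.6 25.4 62.1] turn deg [-0.19 -0.39 -0.08] rows>= 1.1
```

View pics/side2.png

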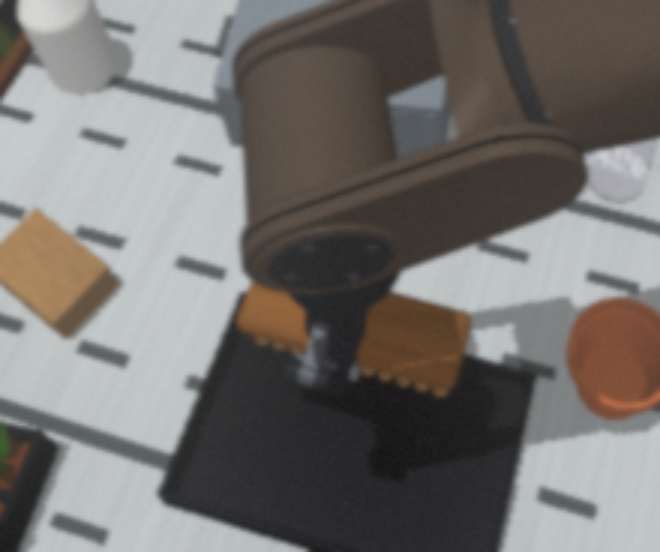

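View pics/top2.png

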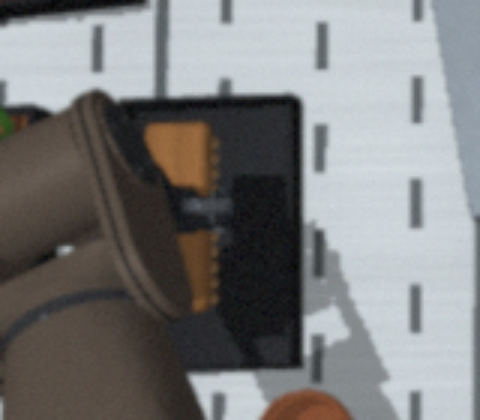

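Side and top views show the brush held level, bristles down, aligned with the tray. It is about 25 mm short in y. I shift it to the tray centre and lower.

jog_arm(rows=[[-0.001,0.013,0.02,0,0,0],[-0.001,0.025,0.05,0,0,0],[-0.001,0.025,0.09,0,0,0],[-0.001,0.025,0.115,0,0,0],[-0.001,0.025,0.128,0,0,0],[-0.001,0.025,0.134,0,0,0],[-0.001,0.025,0.137,0,0,0],[-0.001,0.025,0.137,0,0,0]])

```text
clock: 6.5
tcp_pos: [0.5182, 0.3925, 0.0304]
ee_rot: [-0.009, 1.0, 0.0, 0.001]
contact_force: [-1.1, -0.1, -1.9]
opening: 0.0494
```

```bash
python3 -c "
from h import *
go(.516,.3905,.0205,91)"
```

```text
t 6.5 tcp [0.5182 0.3925 0.0304] jaw 90.99 F [-1.0929 -0.0711 -1.8838] open 0.0494 q [ 0.4924  0.4555  1.7554 -0.      0.9289 -1.0957]
shift mm [ 2.2 -2.   9.9] turn deg [ 0.05  0.09 -0.01] rows>= 0.2
```

jog_arm(rows=[[0,0,0.003,0,0,0],[0,0,0.006,0,0,0],[0,0,0.009,0,0,0],[0,0,0.0095,0,0,0]])

```text
clock: 7.0
tcp_pos: [0.5177, 0.3923, 0.0206]
ee_rot: [-0.009, 1.0, -0.0, 0.0]
contact_force: [-1.9, -1.0, 3.7]
opening: 0.0491
```

Contact on the floor (+3.7 N) at the expected height. Release.

jog_arm(rows=[[0,0,0,0,0,0],[0,0,0,0,0,0],[0,0,0,0,0,0],[0,0,0,0,0,0]], jaw=90)

```text
clock: 7.5
tcp_pos: [0.5175, 0.3922, 0.0198]
ee_rot: [-0.009, 1.0, 0.0, 0.0]
contact_force: [0.3, 0.3, -0.2]
opening: 0.0765
```

jog_arm(rows=[[0,0,-0.02,0,0,0],[0,0,-0.06,0,0,0],[0,0,-0.12,0,0,0],[0,0,-0.18,0,0,0],[0,0,-0.2,0,0,0]])

```text
clock: 8.12
tcp_pos: [0.5197, 0.3935, 0.2277]
ee_rot: [-0.009, 1.0, 0.003, 0.005]
contact_force: [-0.0, -0.5, -0.5]
opening: 0.0767
```

```bash
python3 -c "
from h import *
go(.549,-.104,.2,100.3)"
```

```text
t 8.12 tcp [0.5197 0.3935 0.2277] jaw 91.0 F [-0.0339 -0.4793 -0.4585] open 0.0767 q [ 0.4926  0.2329  1.6481  0.      1.2493 -1.0957]
shift mm [ -20.4 -498.    25.3] turn deg [ 0.25  0.6  -9.3 ] rows>= 8.0
```

jog_arm(rows=[[-0.002,-0.06,0.005,0,0,-1],[-0.004,-0.12,0.01,0,0,-2],[-0.007,-0.18,0.02,0,0,-4],[-0.01,-0.242,0.025,0,0,-5],[-0.013,-0.304,0.025,0,0,-6],[-0.016,-0.366,0.025,0,0,-7],[-0.019,-0.428,0.025,0,0,-8],[-0.0204,-0.485,0.025,0,0,-9.3]], jaw=60)

```text
clock: 9.12
tcp_pos: [0.5458, -0.0945, 0.195]
ee_rot: [-0.09, 0.996, 0.0, 0.0]
contact_force: [0.3, -0.3, -0.4]
opening: 0.0513
```

Run:
```python
from h import *
go(.549,-.104,.2,100.3)
for n,s in (('side',(slice(130,384),slice(110,330))),('top',(slice(120,260),slice(60,330)))):
    p,d=eyes.camera(n); np.save(n+'3.npy',d);np.save(n+'3p.npy',p); cv2.imwrite(f'pics/{n}3.png',cv2.resize(p[s],None,fx=2.3,fy=2.3))
```

```text
t 9.12 tcp [ 0.5458 -0.0945  0.195 ] jaw 100.31 F [ 0.3099 -0.3178 -0.4312] open 0.0513 q [-0.3546  0.0536  1.9104  0.0001  1.1775 -2.1052]
shift mm [ -1.4 -10.   -5. ] turn deg [0.   0.   0.01] rows>= 0.2
```

View pics/side3.png

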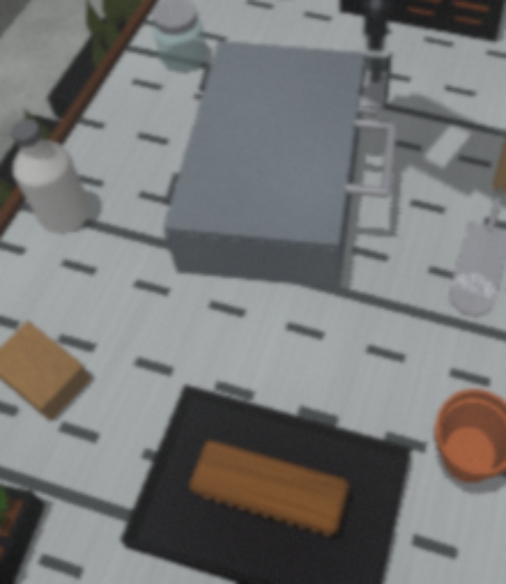

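View pics/top3.png

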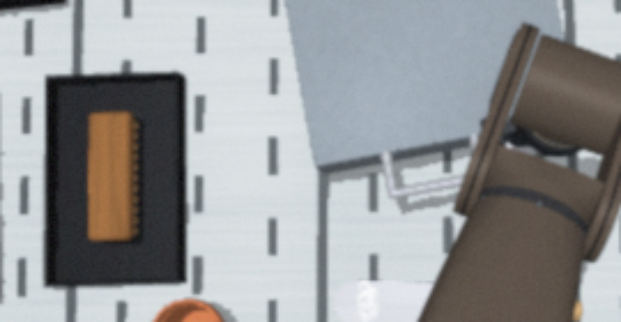

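The brush lies flat, bristles down, clear of the tray walls (top view, block at about (110,177) in the crop). Now the knob.

jog_arm(rows=[[-0.001,-0.01,0.01,0,0,0],[-0.001,-0.01,0.04,0,0,0],[-0.001,-0.01,0.065,0,0,0],[-0.001,-0.01,0.08,0,0,0],[-0.001,-0.01,0.084,0,0,0],[-0.001,-0.01,0.084,0,0,0]])

```text
clock: 9.98
tcp_pos: [0.5494, -0.1018, 0.1112]
ee_rot: [-0.09, 0.996, -0.0, 0.0]
contact_force: [0.5, 0.4, 0.8]
opening: 0.0513
```

Run:
```python
from h import *
go(.549,-.1045,.11,100.3)
p,d=eyes.camera('side'); cv2.imwrite('pics/s4.png',cv2.resize(p[110:230,200:330],None,fx=4,fy=4))
p=np.load('side3p.npy');P=cloud('side',np.load('side3.npy'));hsv=cv2.cvtColor(p,cv2.COLOR_BGR2HSV)
b=(hsv[...,0]<22)&(hsv[...,1]>90)&(abs(P[...,0]-.516)<.11)&(abs(P[...,1]-.39)<.07)&(P[...,2]>.035)
z=P[b]; print(len(z),np.median(z[:,2]),cv2.minAreaRect((z[:,:2]*1000).astype(np.float32)), np.linalg.lstsq(np.c_[z[:,:2],np.ones(len(z))],z[:,2],rcond=None)[0])
```

```text
t 9.97 tcp [ 0.5494 -0.1018  0.1112] jaw 100.33 F [0.5071 0.3898 0.7775] open 0.0513 q [-0.3647  0.1638  1.9573  0.      1.02   -2.1159]
shift mm [ 0.9 -2.6  1.2] turn deg [-0.02  0.03  0.03] rows>= 0.0
1610 0.04950638693178949 ((521.113525390625, 390.36669921875), (149.8541259765625, 50.705039978027344), 1.157612919807434) [ 0.0049 -0.048   0.0654]
```

View pics/s4.png

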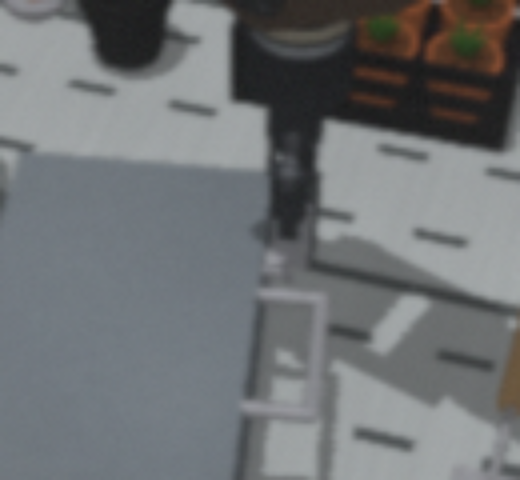

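Brush top measured at 0.0495 m (expected 0.050), so it sits flat on the floor. The fingers straddle the knob; close.

jog_arm(rows=[[0,-0.002,0,0,0,0],[0,-0.002,0,0,0,0],[0,-0.002,0,0,0,0],[0,-0.002,0,0,0,0],[0,-0.002,0,0,0,0],[0,-0.002,0,0,0,0]], jaw=0, grip_force=30)

```text
clock: 10.78
tcp_pos: [0.5499, -0.1043, 0.1117]
ee_rot: [-0.09, 0.996, -0.0, 0.001]
contact_force: [-0.6, -0.7, 6.0]
opening: 0.0129
```

Run:
```python
from h import *
go(.549,-.1045,.11,100.3)
```

```text
t 10.78 tcp [ 0.5499 -0.1043  0.1117] jaw 100.29 F [-0.6376 -0.7464  6.0239] open 0.0129 q [-0.3686  0.1647  1.9551 -0.0002  1.0205 -2.119 ]
shift mm [ 1.  -0.   1.7] turn deg [-0.05  0.06 -0.01] rows>= 0.0
```

jog_arm(rows=[[0,-0.005,0,0,0,0],[0,-0.01,0,0,0,0],[0,-0.015,0,0,0,0],[0,-0.02,0,0,0,0],[0,-0.025,0,0,0,0],[0,-0.029,0,0,0,0],[0,-0.03,0,0,0,0]])

```text
clock: 11.65
tcp_pos: [0.5552, -0.1334, 0.1117]
ee_rot: [-0.09, 0.996, 0.0, 0.0]
contact_force: [-1.2, 2.1, 6.9]
opening: 0.0125
```

jog_arm(rows=[[0,-0.001,0,0,0,0],[0,-0.002,0,0,0,0],[0,-0.003,0,0,0,0],[0,-0.003,0,0,0,0]])

```text
clock: 12.15
tcp_pos: [0.5557, -0.1359, 0.1117]
ee_rot: [-0.09, 0.996, 0.001, 0.0]
contact_force: [-1.4, 1.9, 6.0]
opening: 0.0129
```

jog_arm(rows=[[0,-0.001,0,0,0,0],[0,-0.002,0,0,0,0],[0,-0.003,0,0,0,0],[0,-0.003,0,0,0,0]])

```text
clock: 12.65
tcp_pos: [0.5557, -0.1361, 0.1116]
ee_rot: [-0.089, 0.996, 0.004, -0.0]
contact_force: [-3.2, 9.3, 10.3]
opening: 0.0128
```

jog_arm(rows=[[0,-0.001,0,0,0,0],[0,-0.002,0,0,0,0],[0,-0.002,0,0,0,0]])

```text
clock: 13.02
tcp_pos: [0.5557, -0.1362, 0.1116]
ee_rot: [-0.089, 0.996, 0.006, -0.001]
contact_force: [-4.1, 15.1, 10.7]
opening: 0.0128
```

The tab stopped moving after 32.4 mm and the side force rose to 15 N, so it is at the open stop (it started about 1.6 mm out). Relax the push, then release and lift.

jog_arm(rows=[[0,0.0045,0,0,0,0],[0,0.0045,0,0,0,0]])

```text
clock: 13.28
tcp_pos: [0.5557, -0.1359, 0.1117]
ee_rot: [-0.09, 0.996, 0.001, 0.0]
contact_force: [-1.8, 2.6, 6.0]
opening: 0.0128
```

jog_arm(rows=[[0,0,0,0,0,0],[0,0,0,0,0,0],[0,0,0,0,0,0],[0,0,-0.03,0,0,0],[0,0,-0.07,0,0,0],[0,0,-0.09,0,0,0]], jaw=50)

```text
clock: 14.02
tcp_pos: [0.5563, -0.1375, 0.2031]
ee_rot: [-0.09, 0.996, -0.001, 0.001]
contact_force: [-0.3, -1.1, -0.6]
opening: 0.0428
```

Run:
```python
from h import *
go(.500,.0085,.19,10.3)
```

```text
t 14.03 tcp [ 0.5563 -0.1375  0.2031] jaw 100.29 F [-0.285 -1.065 -0.574] open 0.0428 q [-0.4193  0.0864  1.8601 -0.0001  1.1918 -2.1696]
shift mm [ 29.3 153.7  12.7] turn deg [ 0.04  0.21 89.99] rows>= 8.4
```

jog_arm(rows=[[0.003,0.02,0,0,0,10.5],[0.006,0.04,0,0,0,21],[0.009,0.06,0,0,0,31.5],[0.013,0.08,0,0,0,42],[0.017,0.1,0,0,0,52.5],[0.021,0.12,0,0,0,63],[0.025,0.14,0,0,0,73.5],[0.0293,0.1537,0,0,0,84]])

```text
clock: 15.02
tcp_pos: [0.4984, 0.0097, 0.2]
ee_rot: [0.602, 0.798, -0.0, -0.001]
contact_force: [0.1, -0.1, 0.2]
opening: 0.0429
```

jog_arm(rows=[[0,0,0,0,0,6],[0,0,0,0,0,6]])

```text
clock: 15.28
tcp_pos: [0.4987, 0.0092, 0.2002]
ee_rot: [0.64, 0.768, -0.0, -0.0]
contact_force: [-0.4, -0.5, 0.0]
opening: 0.0427
```

Run:
```python
from h import *
go(.500,.0085,.08,10.3)
p,d=eyes.camera('side'); cv2.imwrite('pics/s5.png',cv2.resize(p[110:250,190:330],None,fx=4,fy=4))
p,d=eyes.camera('top'); cv2.imwrite('pics/t5.png',cv2.resize(p[130:250,200:330],None,fx=4,fy=4))
```

```text
t 15.28 tcp [0.4987 0.0092 0.2002] jaw 10.38 F [-0.401  -0.4633  0.0392] open 0.0427 q [-0.1853 -0.0787  2.0313 -0.0001  1.19   -0.3664]
shift mm [ -0.9   1.3 120.2] turn deg [-0.06 -0.02  0.08] rows>= 1.9
```

View pics/s5.png

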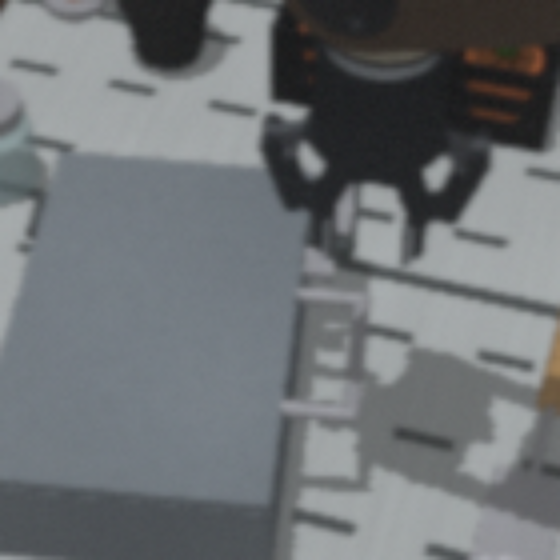

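View pics/t5.png

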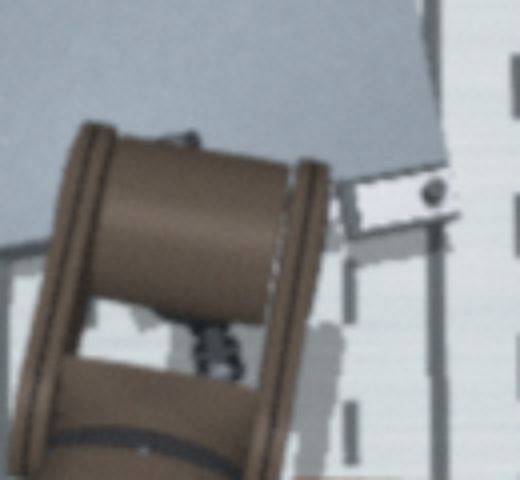

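The tab is open: the knob moved to top pixel (308.5,177.5), about 31.5 mm from its start. Now the handle bar.

jog_arm(rows=[[-0.001,0.0013,0.03,0,0,0],[-0.001,0.0013,0.06,0,0,0],[-0.001,0.0013,0.075,0,0,0],[-0.001,0.0013,0.075,0,0,0]], jaw=37)

```text
clock: 15.88
tcp_pos: [0.4998, 0.0082, 0.1247]
ee_rot: [0.641, 0.768, -0.001, -0.001]
contact_force: [0.3, -1.2, 0.7]
opening: 0.0315
```

Run:
```python
from h import *
go(.500,.0085,.077,10.3)
p,d=eyes.camera('side'); cv2.imwrite('pics/s6.png',cv2.resize(p[130:230,230:330],None,fx=6,fy=6,interpolation=cv2.INTER_CUBIC))
```

```text
t 15.88 tcp [0.4998 0.0082 0.1247] jaw 10.31 F [ 0.3462 -1.201   0.684 ] open 0.0315 q [-0.1867  0.0182  2.0868 -0.0001  1.0394 -0.3666]
shift mm [ 0.2  0.3 47.7] turn deg [-0.15 -0.05  0.01] rows>= 0.8
```

View pics/s6.png

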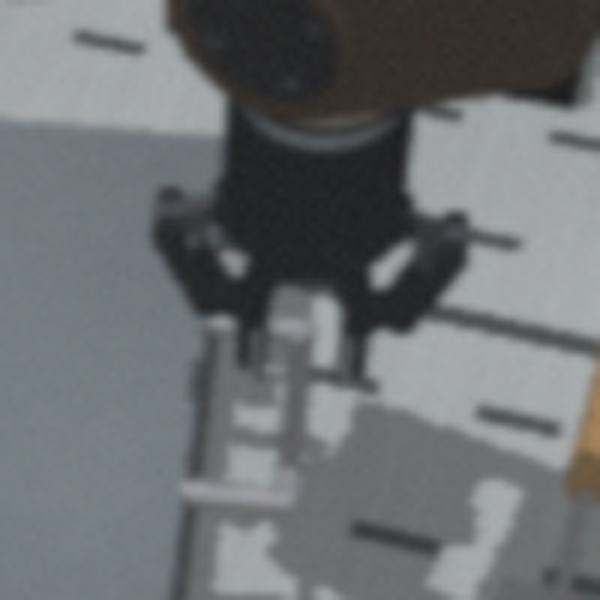

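jog_arm(rows=[[0,0,0.02,0,0,0],[0,0,0.035,0,0,0],[0,0,0.044,0,0,0],[0,0,0.0475,0,0,0],[0,0,0.0475,0,0,0]])

```text
clock: 16.55
tcp_pos: [0.5007, 0.0082, 0.0784]
ee_rot: [0.641, 0.768, 0.0, 0.0]
contact_force: [-1.0, -0.2, -0.7]
opening: 0.0313
```

jog_arm(rows=[[0,0,0,0,0,0],[0,0,0,0,0,0],[0,0,0,0,0,0],[0,0,0,0,0,0],[0,0,0,0,0,0]], jaw=0, grip_force=40)

```text
clock: 17.18
tcp_pos: [0.5008, 0.0081, 0.079]
ee_rot: [0.641, 0.768, -0.0, 0.0]
contact_force: [-4.4, 0.2, 5.8]
opening: 0.0099
```

Run:
```python
from h import *
go(.500,.0085,.077,10.3)
```

```text
t 17.18 tcp [0.5008 0.0081 0.079 ] jaw 10.3 F [-4.4184  0.1789  5.8115] open 0.0099 q [-0.1865  0.0894  2.11   -0.0003  0.9421 -0.3661]
shift mm [ 0.5 -0.7  2. ] turn deg [0.   0.02 0.  ] rows>= 0.0
```

Bar gripped. Start the lift gently along the hinge arc, radius 245 mm.

jog_arm(rows=[[0,0.0005,-0.01,0,0,0],[0,0.0015,-0.021,0,0,0],[0,0.003,-0.032,0,0,0],[0,0.0048,-0.0424,0,0,0],[0,0.0048,-0.0424,0,0,0]])

```text
clock: 17.8
tcp_pos: [0.5054, 0.009, 0.1223]
ee_rot: [0.641, 0.768, -0.0, -0.0]
contact_force: [-2.4, -2.0, 1.9]
opening: 0.0104
```

Run:
```python
from h import *
go(.500,.0085,.077,10.3)
p,d=eyes.camera('side'); cv2.imwrite('pics/s7.png',cv2.resize(p[110:260,170:330],None,fx=4,fy=4))
```

```text
t 17.8 tcp [0.5054 0.009  0.1223] jaw 10.31 F [-2.3832 -2.0021  1.8795] open 0.0104 q [-0.1829  0.0329  2.0767 -0.0005  1.0324 -0.3626]
shift mm [ 0.5 -5.3 45.3] turn deg [-0.03  0.02  0.01] rows>= 0.7
```

View pics/s7.png

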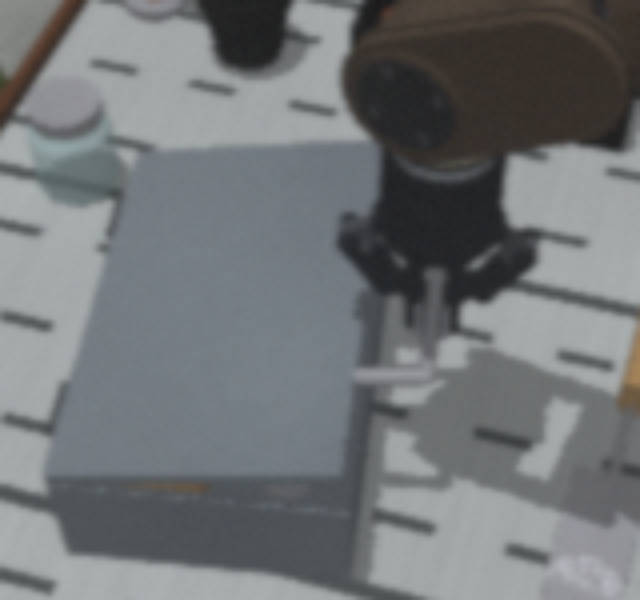

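The lid is rising, with the contents showing in the gap at about (175,488) in the crop. Continue along the arc.

jog_arm(rows=[[0,0.0051,-0.0208,0,0,0],[0,0.012,-0.041,0,0,0],[0,0.0207,-0.0606,0,0,0],[0,0.031,-0.0793,0,0,0],[0,0.0429,-0.097,0,0,0],[0,0.0564,-0.1137,0,0,0],[0,0.0712,-0.1291,0,0,0],[0,0.0712,-0.1291,0,0,0]])

```text
clock: 18.85
tcp_pos: [0.5736, 0.0214, 0.2529]
ee_rot: [0.641, 0.768, -0.003, -0.002]
contact_force: [-10.2, -2.4, 9.7]
opening: 0.0103
```

Run:
```python
from h import *
go(.500,.0085,.077,10.3)
p,d=eyes.camera('side'); cv2.imwrite('pics/s8.png',cv2.resize(p[80:260,150:330],None,fx=3,fy=3))
```

```text
t 18.85 tcp [0.5736 0.0214 0.2529] jaw 10.32 F [-10.1571  -2.381    9.6642] open 0.0103 q [-0.1383  0.0522  1.8032 -0.0025  1.2925 -0.3178]
shift mm [  0.5 -73.6 176.4] turn deg [-0.39  0.02  0.02] rows>= 3.1
```

View pics/s8.png

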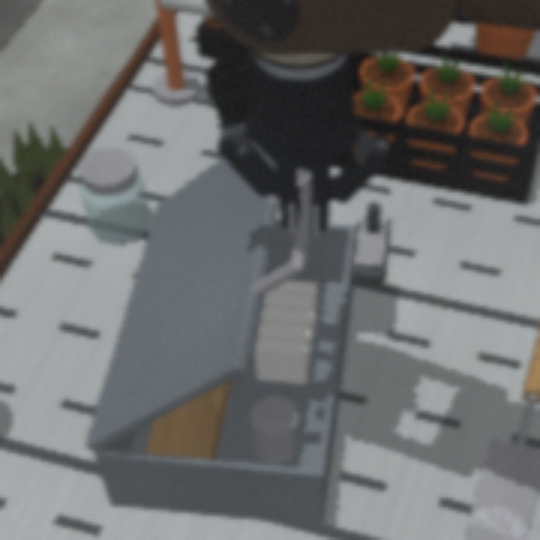

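Lid at about 45°. There is about 14 N along the arm, inward, so I ease the path outward by about 2 mm.

jog_arm(rows=[[0,0.0145,-0.016,0,0,0],[0,0.032,-0.0288,0,0,0],[0,0.0505,-0.04,0,0,0],[0,0.07,-0.0495,0,0,0],[0,0.09,-0.0575,0,0,0],[0,0.1105,-0.0635,0,0,0],[0,0.1105,-0.0635,0,0,0]])

```text
clock: 19.77
tcp_pos: [0.6854, 0.0419, 0.3176]
ee_rot: [0.641, 0.768, 0.002, 0.002]
contact_force: [-1.4, -0.5, 7.8]
opening: 0.0103
```

Run:
```python
from h import *
go(.500,.0085,.077,10.3)
```

```text
t 19.77 tcp [0.6854 0.0419 0.3176] jaw 10.3 F [-1.3576 -0.5025  7.78  ] open 0.0103 q [-0.0866  0.261   1.4519  0.0005  1.4242 -0.2666]
shift mm [   0.5 -189.5  239.7] turn deg [0.26 0.04 0.  ] rows>= 4.9
```

jog_arm(rows=[[0,0.0105,-0.0035,0,0,0],[0,0.021,-0.006,0,0,0],[0,0.032,-0.0075,0,0,0],[0,0.0425,-0.0085,0,0,0],[0,0.053,-0.009,0,0,0],[0,0.0636,-0.009,0,0,0],[0,0.0636,-0.009,0,0,0]])

```text
clock: 20.65
tcp_pos: [0.747, 0.0532, 0.3251]
ee_rot: [0.641, 0.768, 0.001, 0.001]
contact_force: [-1.5, -0.6, 5.2]
opening: 0.0104
```

Run:
```python
from h import *
go(.500,.0085,.077,10.3)
for n,s in (('side',(slice(50,260),slice(130,330))),('top',(slice(60,230),slice(150,350)))):
    p,d=eyes.camera(n); cv2.imwrite(f'pics/{n}9.png',cv2.resize(p[s],None,fx=2.6,fy=2.6))
```

```text
t 20.65 tcp [0.747  0.0532 0.3251] jaw 10.3 F [-1.4844 -0.5937  5.2217] open 0.0104 q [-0.0642  0.4023  1.2612  0.0003  1.4761 -0.244 ]
shift mm [   0.3 -251.5  247.6] turn deg [0.12 0.01 0.  ] rows>= 5.6
```

View pics/side9.png

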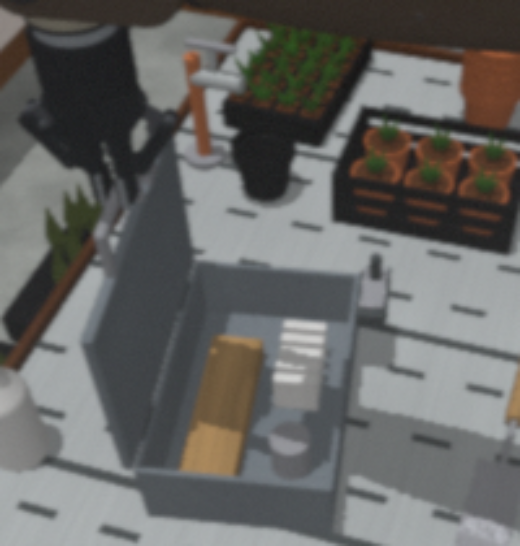

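View pics/top9.png

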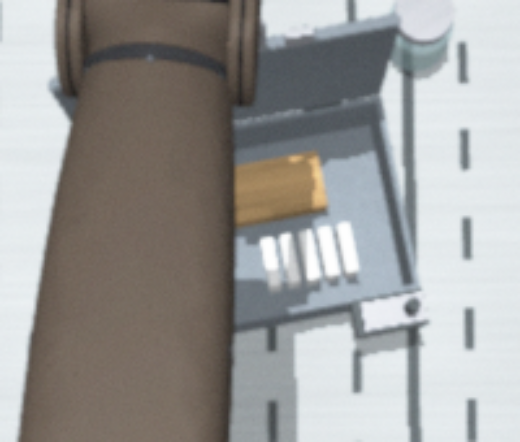

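Both views show the lid upright with the bar between the fingers at its top. Release and withdraw straight up.

jog_arm(rows=[[0,0,0,0,0,0],[0,0,0,0,0,0],[0,0,0,0,0,0],[0,0,0,0,0,0]], jaw=45)

```text
clock: 21.25
tcp_pos: [0.7466, 0.053, 0.3218]
ee_rot: [0.641, 0.768, -0.0, -0.0]
contact_force: [0.0, -0.4, -0.2]
opening: 0.0383
```

jog_arm(rows=[[0,0,-0.02,0,0,0],[0,0,-0.045,0,0,0],[0,0,-0.075,0,0,0],[0,0,-0.105,0,0,0],[0,0,-0.105,0,0,0]])

```text
clock: 21.88
tcp_pos: [0.7473, 0.053, 0.4335]
ee_rot: [0.641, 0.768, 0.003, 0.004]
contact_force: [0.1, -0.1, -0.4]
opening: 0.0385
```

Run:
```python
from h import *
go(.6,-.25,.40,10.3)
```

```text
t 21.88 tcp [0.7473 0.053  0.4335] jaw 10.3 F [ 0.0854 -0.1133 -0.4027] open 0.0385 q [-0.0644  0.3893  1.0887  0.      1.6544 -0.2441]
shift mm [-271.7 -199.4   32.3] turn deg [ 0.52  0.13 -0.  ] rows>= 5.4
```

jog_arm(rows=[[-0.04,-0.03,0,0,0,0],[-0.09,-0.066,0,0,0,0],[-0.14,-0.1,0,0,0,0],[-0.185,-0.135,0,0,0,0],[-0.23,-0.17,0,0,0,0],[-0.265,-0.19,0,0,0,0],[-0.265,-0.19,0,0,0,0]])

```text
clock: 22.75
tcp_pos: [0.6057, -0.2443, 0.4258]
ee_rot: [0.643, 0.766, -0.0, -0.001]
contact_force: [0.8, 1.0, 0.3]
opening: 0.0383
```

Run:
```python
from h import *
go(.6,-.25,.40,10.3)
for n in('side','top'):
    p,d=eyes.camera(n); cv2.imwrite(f'pics/{n}10.png',p); P=cloud(n,d)
    # case frame
    a=np.radians(10.3); c=np.array([.645,.014]); Q=P[...,:2]-c
    X=Q[...,0]*np.cos(a)+Q[...,1]*np.sin(a); Y=-Q[...,0]*np.sin(a)+Q[...,1]*np.cos(a); Z=P[...,2]
    m=(d>0)&(abs(Y)<.14)&(X>.05)&(X<.16)&(Z>.13)&(Z<.28)
    print(n,m.sum()); f=np.polyfit(Z[m],X[m],1); print('lid front face lean deg from vertical (+back)',np.degrees(np.arctan(f[0])),'x at z=.2',np.polyval(f,.2))
    p0=np.load(n+'0p.npy'); hs=lambda q:cv2.cvtColor(q,cv2.COLOR_BGR2HSV)
    df=cv2.absdiff(p,p0).max(-1)
    for nm,s in (('potL',(slice(245,288),slice(120,165))),('potR',(slice(248,285),slice(348,388))),('trowel',(slice(238,268),slice(200,318)))) if n=='top' else ():
        print(nm,(df[s]>60).mean())
```

```text
t 22.75 tcp [ 0.6057 -0.2443  0.4258] jaw 10.04 F [0.7739 1.005  0.3038] open 0.0383 q [-0.5384  0.1654  1.3732 -0.0003  1.6052 -0.7136]
shift mm [-4.7 -6.5 25.8] turn deg [-0.11 -0.07 -0.26] rows>= 0.4
side 1739
lid front face lean deg from vertical (+back) -0.20963882276735832 x at z=.2 0.10424078799954585
top 2298
lid front face lean deg from vertical (+back) -0.16131540063879612 x at z=.2 0.1033993669134276
potL 0.0
potR 0.6702702702702703
trowel 0.1576271186440678
```

View pics/side10.png

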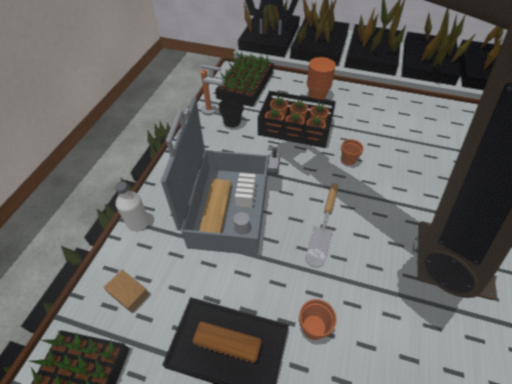

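View pics/top10.png

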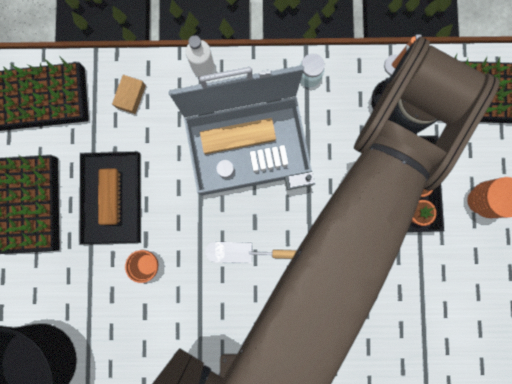

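Everything checks out. The lid leans 0.2° from vertical, the brush is flat in the tray, and the knob is still at the open stop, at top pixel (308,178). In the side view the pots, at about (351,151) and (317,319), and the trowel are unmoved. The differences over the right pot and the trowel in the top view are the arm covering them. Hand in.

```bash
python3 -c "
from h import *
print(finish_job())"
```

```text
the job is handed in; nothing more can be done
None
```

The job is done in the order asked and handed in after about 23 s of robot time. No verdict was reported.

- **Brush:** I took it off the lid and set it bristles down on the tray floor. Its top measured 0.0495 m against an expected 0.050 m, and it is clear of the tray walls.
- **Safety tab:** I slid it 32.4 mm until it stopped moving and the side force rose to about 15 N. The picture afterwards agreed, with the knob about 31.5 mm from where it started.
- **Lid:** I raised it by the handle along the hinge arc and let go. Both cameras put it within about 0.2° of vertical, and the gripper was withdrawn and touching nothing.
- **Pots and trowel:** By eye they look unmoved in the side view. In the top view the image difference was zero at the left pot. It was not usable at the right pot and the trowel, because the arm covered them.

**Slip:** My first move call was written in mm instead of metres. The per-row limit kept it on the intended line above everything, and nothing was touched.

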